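# Load the curing rack and index it one division

## Robot

A 6-joint arm with a two-finger parallel gripper is mounted at the origin on the work surface. World frame = base frame: x ahead of the robot, y to its left, z up, the work surface at z = 0. Lengths are in m, angles in degrees, forces in N, time in s.
With the tool pointing down it reaches from about 0.25 to 0.725 m from the base axis. Payload 9.7 kg.
Tool frame: the origin (TCP) lies on the centre line of the jaws, within the pads' length; the fingertips stand bot.nose_length ahead of it and the grasp point (between the pads) lies 11 mm behind it (bot.nose_length is the distance from the TCP to the fingertips, in m); z points along the fingers, y is the line along which they close (so a half turn about z gives the same grasp; the last joint's range is limited). The gripper opens to 85 mm and grips with 20 to 120 N. Pads are 22 mm wide; open, the fingers measure 114 mm over their backs; the gripper's body (76 mm by 85 mm) begins 54 mm behind the grasp point. The pads swing forward as they close: fully open they stand 13 mm farther back than shut.
Start: joints at [-67.781, 4.979, 10.078, 95.1, 0, 90], TCP at [0.208, -0.509, 0.239] pointing down, gripper open.
Joint ranges: [-179.16, 179.16], [-48.56, 103.87], [-65.8, 70.77], [-126.05, 130.52], [-82.76, 87.17], [-180, 180]. Speed limits (degrees/s): [127.2, 127.2, 147.25, 180, 180, 180].

## Interface

Orientations are given as [roll, pitch, yaw] about the fixed x, y, z axes, in that order (R = Rz(yaw) Ry(pitch) Rx(roll)).
In Python, from workcell import bot gives the robot as it stands. The module is installed in compiled form; this text tells all that it offers.
- The arm moves only by the shell command python3 -m inch 'ROWS' [OPENING] [FORCE]. ROWS is JSON, a list of rows, each a list of 4 numbers: the shift along the world's x, y, z in cm, then the turn about the world's z in degrees. A call has exactly 8 rows; each row is the pose to reach, as a shift and turn from the pose commanded when the call began; what a row does not reach only later rows make up. A row lasts 1/8 s, in which the tool goes at most 62.5 mm and 10.7 degrees, less where a joint would pass 70% of its speed; a pose out of reach is approached as far as the arm can. A call with a gripper value outside its range is refused whole. OPENING is the finger opening in cm, from 0 to 8.54, set as the call begins (- or left out, the last holds). The fingers move at their own pace and stop on an object; FORCE is the grip in N (left out, the last holds). Time passes only in rows, so rows that repeat a pose let the fingers close, or fill a call up. It gives the time, the measured TCP pose, the force, the opening and the grip force at its end, in the units of the state.
- bot.get_obs(): the state, without advancing time (a new reading comes with each control period).
- bot.camera(name): name is "side" or "top" or "wrist"; returns a dict with "img" (400x640x3 uint8, red, green, blue), "fovy" (degrees; the focal length in pixels is half the picture's height over the tangent of half this angle, whatever the lens; pixels are square), "cx", "cy" (the principal point, pixels), "R" (3x3) and "t" (3): a world point X has camera coordinates R X + t; the wrist camera has in their place "mount" (4x4, takes a point from camera to tool coordinates, whose origin is the TCP and whose axes are the flange's). Camera axes: x right, y down, z forward; pixel columns grow to the right and rows downward; lengths in m; the calibration is good to about 2 mm. The wrist camera is an equidistant fisheye: a pixel r from the principal point sees the ray r / f radians off the axis. A picture is of the moment at which its call begins: read the wrist's pose just before it. There is no depth.
- bot.job_done(): hands the job in; it is judged then, once.
Trained networks look in a picture, given as the dict that the camera call returned (one of the last four; its "shot" number tells which), for a name from the list of things; names that differ only in an ending like _2 or _b are one class to them, and where a whole thing is asked for, a point or a joint stands for the part that bears it (a point fixed in the world has none). Each returns a list of dicts, best first, with "score" (0 to 1); they miss things now and then, are a little off and sometimes report something else, mostly with a low value. They report only what shows in the picture. A call takes as long as a camera call.
- bot.find_in(thing, picture): "point" ([column, row] in pixels, amid what is visible of it).
- bot.landmark_of(thing, picture): "point" ([column, row] in pixels: a listed point, or the origin of a listed thing).
The state is a dict: "time": time; "q": joint angles; "qd": joint speeds; "joint_efforts": joint torques, N m; "ee_pos": TCP position; "tcp_rot": TCP orientation; "wrist_force": force on the tool from outside, world axes, zero at the start; "torque": the same for the moment, N m; "opening": finger opening in m; "grasp_force": force on a finger pad.
Only numpy, scipy, OpenCV 4.12 (cv2) and the standard library are available. Lean on these libraries where they do the work, as an engineer would, in place of code of your own. Each camera call takes 0.05 s, during which the arm holds its last target. There are 200 camera calls.

## Task

First hang every printed ear defender on the bench over the bar of the rotary curing rack, straddling it. Then swing the yellow clamp lever over to free the turntable, turn the handwheel clockwise until the orange line on the turntable stands at the red pointer, and swing the lever fully back to clamp it. Never turn the wheel while it is clamped, leave the other things on the bench alone, and finish with all the defenders still hanging on the bar.

Things in the scene. Friction and masses are not known exactly. Their poses are not given: they have to be found in the camera images.
- ed1: Printed ear defender (may be absent), rigid, 180 g, standing on its two blue cups, each 50 (x) x 24 (y) x 66 mm high, 84 mm apart; a steel arch joins them, black crown pad on top. 132 mm wide (y), 50 (x), 124 high. Origin on the table between the cups, z up. Pad 24 mm (x) x 50 (y), 10 thick, roof-shaped, top at z = 124: grip it from above across the 24 mm.
- crown1 (a point): Ridge of the underside of ed1's crown pad (a V open downwards; pad and arch fall 45 degrees to each side in y, down to the cups: self-centring), 110 mm above its origin: when hung it is 3 mm above the top of the bar. Keep the fingertips above this level, or they meet the bar when the defender is hung.
- ed2: Printed ear defender (may be absent), rigid, 180 g, standing on its two blue cups, each 50 (x) x 24 (y) x 66 mm high, 84 mm apart; a steel arch joins them, black crown pad on top. 132 mm wide (y), 50 (x), 124 high. Origin on the table between the cups, z up. Pad 24 mm (x) x 50 (y), 10 thick, roof-shaped, top at z = 124: grip it from above across the 24 mm.
- crown2 (a point): Ridge of the underside of ed2's crown pad (a V open downwards; pad and arch fall 45 degrees to each side in y, down to the cups: self-centring), 110 mm above its origin: when hung it is 3 mm above the top of the bar. Keep the fingertips above this level, or they meet the bar when the defender is hung.
- ed3: Printed ear defender (may be absent), rigid, 180 g, standing on its two blue cups, each 50 (x) x 24 (y) x 66 mm high, 84 mm apart; a steel arch joins them, black crown pad on top. 132 mm wide (y), 50 (x), 124 high. Origin on the table between the cups, z up. Pad 24 mm (x) x 50 (y), 10 thick, roof-shaped, top at z = 124: grip it from above across the 24 mm.
- crown3 (a point): Ridge of the underside of ed3's crown pad (a V open downwards; pad and arch fall 45 degrees to each side in y, down to the cups: self-centring), 110 mm above its origin: when hung it is 3 mm above the top of the bar. Keep the fingertips above this level, or they meet the bar when the defender is hung.
- ed4: Printed ear defender (may be absent), rigid, 180 g, standing on its two blue cups, each 50 (x) x 24 (y) x 66 mm high, 84 mm apart; a steel arch joins them, black crown pad on top. 132 mm wide (y), 50 (x), 124 high. Origin on the table between the cups, z up. Pad 24 mm (x) x 50 (y), 10 thick, roof-shaped, top at z = 124: grip it from above across the 24 mm.
- crown4 (a point): Ridge of the underside of ed4's crown pad (a V open downwards; pad and arch fall 45 degrees to each side in y, down to the cups: self-centring), 110 mm above its origin: when hung it is 3 mm above the top of the bar. Keep the fingertips above this level, or they meet the bar when the defender is hung.
- stage: White fixed base of the rotary curing rack, origin on the table under the turntable's axis. The worm box runs from it along -y: handwheel axis at (0, -270 mm), clamp lever at (0, -385 mm); box top 34 mm high. The red pointer for the dial stands on its +x side.
- bar_mid (a point): Middle of the top line of the rack's horizontal steel bar (14 mm thick, 300 long, along this point's y, 172 mm above the table), on a 20 mm post on the turntable. Black 24 mm end buttons at y = +-150 mm. Turns with the turntable. Defenders straddle it, y across the bar; four fit, e.g. at y = -110, -45, 45, 110 mm.
- turntable (a joint): Angle of the turntable, rad, growing clockwise seen from above. 0: a black line at the red pointer (near which it starts); 20 degrees (0.349): the orange line, the next division, at the pointer. Lines every 20 degrees. Driven only by the handwheel, 72 to 1.
- wheel (a joint): Angle of the handwheel, rad, growing clockwise seen from above; turntable = wheel / 72, so one clockwise turn advances the turntable 5 degrees and a division takes 4 turns. Stays where it is left; needs about 2.5 N at the handle. Range -15 to 40.
- wheel_axis (a point): On the vertical axis of the aluminium handwheel (92 mm dia, its top face 58 mm above the table), at the height to grip the handle (86 mm).
- grip (a point): Gripping point of the handwheel's upright black handle: 16 mm dia, from 59 to 103 mm above the table, 36 mm from the wheel's axis; this point is 86 mm up. The handle spins freely on its own pin, so a gripper may hold it and go round in circles without turning.
- clamp (a joint): Turntable clamp lever, rad: 0 clamped (leans to the stage's -x), 1.0 free (leans to the stage's +x). Swings about a hinge along the stage's y and stays where it is left; a push of about 1 N on the ball moves it.
- clamp_tip (a point): Centre of the clamp lever's yellow ball, 26 mm dia, at the end of a 70 mm rod of 10 mm; hinge 56 mm above the table, at stage (0, -385 mm). The ball is at stage x = -34 mm when clamped and +34 mm when free, 117 mm up at both ends, 126 mm in the middle.
- solvent: Bystander: green solvent bottle, red cap, 56 dia x 150 mm. Origin under its centre. Leave where it is.
- ink_can: Bystander: ink can, 66 dia x 75 mm. Origin under its centre. Leave where it is.
- ink_jar: Bystander: small ink jar with black cap, 52 dia x 60 mm. Origin under its centre. Leave where it is.
- tape: Bystander: roll of yellow tape lying flat, 90 outer dia x 24 mm. Origin under its centre. Leave where it is.
- spatula: Bystander: ink spatula lying flat, 250 long, 65 wide mm. Origin under its centre. Leave where it is.
- cup: Bystander: white plastic cup, 70 dia x 80 mm. Origin under its centre. Leave where it is.

How it is judged:
By the outcome, as a careful person would: the job done as asked, in the order asked, and still so for the second after the job is handed in, with the robot touching nothing.
Of ed1, ed2, ed3, ed4 only 2 to 4 are there at a start; the rules pass over those that are not, and their reading is None.
At some moment in a run one of ed1, ed2, ed3, ed4 may be knocked a few centimetres aside while the robot is not near it.
It also fails if it takes over 210 s, if anything falls off the work surface, if the arm or the gripper's body presses on something with over 40 N, if the wrist force passes 120 N, or if a joint passes its speed limit or range.

## Working session

There is one attempt and no reset: what is moved stays moved. The work goes in short steps, Python scripts to look and compute and a shell command to move; the robot and the scene stay as the last step left them, time stands still between calls to the robot, and variables do not carry over. Pictures are saved under pics/ and viewed, at most 14 in all, crops included, and the job is handed in when it is done.

```bash
mkdir -p pics; cat > h.py <<'E'
import numpy as np,cv2,json
from workcell import bot
from scipy.spatial.transform import Rotation as Ro
def snap(n,f=None):
    o=bot.get_obs(); c=bot.camera(n); c['obs']=o
    if f: cv2.imwrite('pics/'+f,c['img'][:,:,::-1])
    return c
def ray(c,p):
    f=c['img'].shape[0]/2/np.tan(np.radians(c['fovy'])/2)
    u=(np.array(p,float)-[c['cx'],c['cy']])
    if 'mount' in c:
        r=np.hypot(*u);th=r/f
        d=np.r_[np.sin(th)*u/max(r,1e-9),np.cos(th)]
        o=c['obs'];T=np.eye(4);T[:3,:3]=Ro.from_euler('xyz',o['tcp_rot'],degrees=True).as_matrix();T[:3,3]=o['ee_pos']
        M=T@np.array(c['mount']);return M[:3,3],M[:3,:3]@d
    d=np.r_[u/f,1];R=np.array(c['R']);return -R.T@np.array(c['t']),R.T@d
def atz(c,p,z):
    o,d=ray(c,p);return o+d*(z-o[2])/d[2]
def tri(a,b):
    (o1,d1),(o2,d2)=a,b
    d1=d1/np.linalg.norm(d1);d2=d2/np.linalg.norm(d2)
    s=np.linalg.lstsq(np.c_[d1,-d2],o2-o1,rcond=None)[0]
    p,q=o1+s[0]*d1,o2+s[1]*d2;return (p+q)/2,np.linalg.norm(p-q)
E
python3 - <<'E'
from h import *
np.set_printoptions(precision=3,suppress=True)
o=bot.get_obs();print(o['ee_pos'],o['tcp_rot'],o['wrist_force'],bot.nose_length,o['opening'])
Z=dict(ed1=0,crown1=.11,stage=0,bar_mid=.172,wheel_axis=.086,grip=.086,clamp_tip=.117,solvent=0,ink_can=0,ink_jar=0,tape=0,spatula=0,cup=0)
for n in('top','side'):
    c=snap(n,n+'0.png');print(n,c['cx'],c['cy'],c['fovy'],ray(c,[320,200]))
    for k,z in Z.items():
        for d in bot.landmark_of(k,c):
            if d['score']>.3: print(k,round(d['score'],2),np.round(d['point']),atz(c,d['point'],z))
E
```

```text
[ 0.208 -0.509  0.239] [-179.922    0.      22.217] [ 0.068 -0.689 -0.835] 0.008 0.08541004240159768
top 315.72106096487175 200.63147024557554 47.11785350851321 (array([ 0.293, -0.002,  1.477]), array([ 0.21 , -0.007, -0.978]))
ed1 0.87 [348. 250.] [ 0.444 -0.103  0.   ]
ed1 0.74 [289. 250.] [0.445 0.086 0.   ]
crown1 0.75 [352. 247.] [ 0.444 -0.107  0.11 ]
crown1 0.67 [286. 245.] [0.448 0.089 0.11 ]
stage 0.96 [266. 199.] [0.615 0.164 0.   ]
bar_mid 0.92 [256. 188.] [0.611 0.176 0.172]
wheel_axis 0.84 [348. 193.] [ 0.615 -0.099  0.086]
grip 0.63 [359. 189.] [ 0.628 -0.133  0.086]
grip 0.42 [185. 194.] [0.611 0.406 0.086]
clamp_tip 0.61 [389. 203.] [ 0.576 -0.22   0.117]
solvent 0.64 [185. 196.] [0.626 0.433 0.   ]
solvent 0.56 [355. 187.] [ 0.655 -0.13   0.   ]
ink_can 0.72 [204. 219.] [0.547 0.365 0.   ]
ink_can 0.61 [178. 246.] [0.46  0.446 0.   ]
ink_jar 0.48 [200. 215.] [0.562 0.38  0.   ]
tape 0.67 [286. 248.] [0.451 0.097 0.   ]
tape 0.61 [332. 162.] [ 0.742 -0.055  0.   ]
spatula 0.97 [455. 237.] [ 0.485 -0.449  0.   ]
cup 0.98 [411. 173.] [ 0.701 -0.316  0.   ]
side 322.0031
[... 368 characters left out ...]
.172]
wheel_axis 0.57 [320. 187.] [ 0.602 -0.109  0.086]
grip 0.68 [314. 180.] [ 0.627 -0.145  0.086]
clamp_tip 0.73 [362. 156.] [ 0.465 -0.282  0.117]
clamp_tip 0.59 [329. 165.] [ 0.579 -0.203  0.117]
solvent 0.68 [287. 326.] [0.626 0.435 0.   ]
solvent 0.68 [361. 211.] [ 0.447 -0.096  0.   ]
solvent 0.56 [302. 255.] [0.627 0.151 0.   ]
ink_can 0.86 [343. 339.] [0.463 0.459 0.   ]
ink_can 0.74 [319. 309.] [0.542 0.362 0.   ]
ink_jar 0.94 [317. 309.] [0.549 0.366 0.   ]
tape 0.61 [285. 212.] [ 0.723 -0.057  0.   ]
tape 0.36 [365. 206.] [ 0.437 -0.129  0.   ]
spatula 0.88 [358. 155.] [ 0.482 -0.454  0.   ]
cup 0.95 [300. 169.] [ 0.708 -0.325  0.   ]
cup 0.64 [300. 221.] [ 0.658 -0.012  0.   ]
```

```bash
python3 - <<'E'
import cv2
a=cv2.imread('pics/top0.png')[140:290,160:480];cv2.imwrite('pics/top0c.png',cv2.resize(a,None,fx=2.5,fy=2.5,interpolation=2))
a=cv2.imread('pics/side0.png')[130:360,220:440];cv2.imwrite('pics/side0c.png',cv2.resize(a,None,fx=2.6,fy=2.6,interpolation=2))
E
```

```text
(no output)
```

View pics/top0c.png

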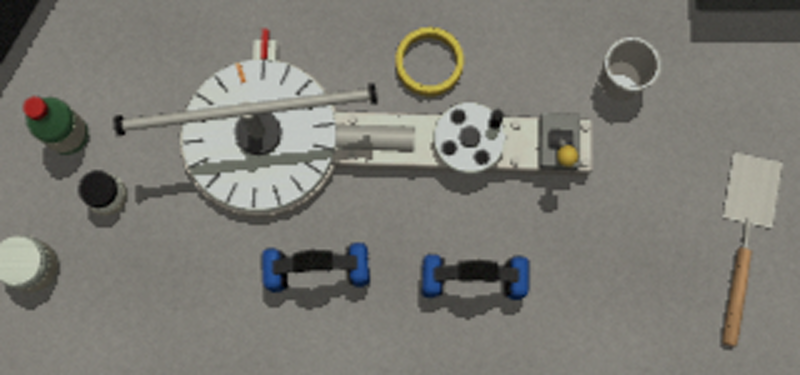

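View pics/side0c.png

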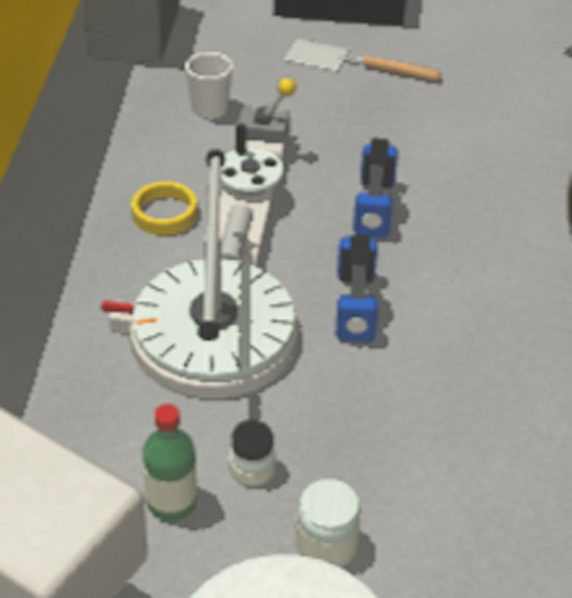

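The pictures show two defenders: A at about world (0.448, 0.088) and B at about (0.444, -0.105). The bar has a yaw of about +7°, and the lever is clamped on -x. In the top crop the orange line is at (241,73), about one division left of the red pointer at (265,45). I'll move over B for a close look.

```bash
python3 -m inch '[[3,5,2,10],[6,10,4,20],[9,15,6,30],[12,20,8,40],[15,26,8,50],[18,32,8,60],[21,37,8,68],[23.6,40.4,8,68]]' 8.5 30
python3 - <<'E'
from h import *
np.set_printoptions(precision=4,suppress=True)
# full check for other blue things + yaw from top
c=snap('top','top1.png')
w=snap('wrist','w1.png')
for c_,zz in((c,.033),(w,.066)):
    h=cv2.cvtColor(c_['img'],cv2.COLOR_RGB2HSV)
    m=cv2.inRange(h,(105,130,40),(125,255,255))
    n,l,s,ce=cv2.connectedComponentsWithStats(m)
    for i in range(1,n):
        if s[i,4]>25: print(s[i],ce[i],atz(c_,ce[i],zz))
for k,z in dict(ed1=0,crown1=.11,bar_mid=.172,stage=0,wheel_axis=.086,grip=.086,clamp_tip=.117).items():
    for d in bot.landmark_of(k,w):
        if d['score']>.3: print(k,round(d['score'],2),np.round(d['point']),atz(w,d['point'],z))
print(w['obs']['ee_pos'],w['obs']['tcp_rot'])
E
```

```text
time: 2.4
ee_pos: [0.4447, -0.1028, 0.3197]
tcp_rot: [179.9, 0.0, 90.4]
wrist_force: [-0.4, -0.5, 2.0]
opening: 0.0852
grasp_force: 0.0
[300 237   8  18  99] [303.5051 245.8485] [0.4556 0.0398 0.033 ]
[265 240   8  17  96] [268.125  248.0833] [0.4489 0.1512 0.033 ]
[329 242   8  17 103] [331.9612 250.1942] [ 0.4417 -0.0497  0.033 ]
[308  46  38  20 554] [326.4079  55.7292] [0.4563 0.0374 0.066 ]
[296 116  38  19 525] [314.56   124.0114] [ 0.4424 -0.0486  0.066 ]
[295 198  36  17 392] [312.4184 207.0969] [ 0.44   -0.1573  0.066 ]
[ 60 375   8   9  37] [ 63.5946 379.0541] [-0.284  -0.6969  0.066 ]
ed1 0.65 [323.  27.] [0.4524 0.0916 0.    ]
crown1 0.95 [313. 173.] [ 0.4417 -0.1011  0.11  ]
crown1 0.77 [327.   4.] [0.4557 0.0907 0.11  ]
stage 0.44 [424. 260.] [ 0.6317 -0.2766  0.    ]
wheel_axis 0.9 [452. 171.] [ 0.6206 -0.1011  0.086 ]
grip 0.67 [458. 197.] [ 0.633  -0.1359  0.086 ]
clamp_tip 0.47 [420. 261.] [ 0.578  -0.2119  0.117 ]
[ 0.447  -0.0999  0.3188] [179.9435  -0.1019  90.4194]
```

View pics/w1.png

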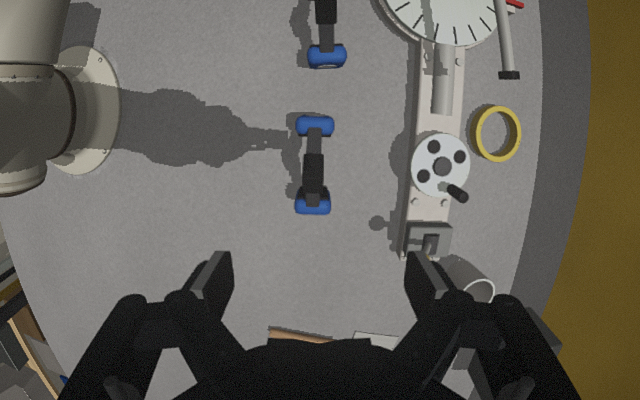

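```bash
python3 -m inch '[[-0.2,0.3,-4,-1.5],[-0.2,0.3,-8,-1.5],[-0.2,0.3,-11,-1.5],[-0.2,0.3,-13,-1.5],[-0.2,0.3,-14,-1.5],[-0.2,0.3,-14,-1.5],[-0.2,0.3,-14,-1.5],[-0.2,0.3,-14,-1.5]]'
python3 - <<'E'
from h import *
np.set_printoptions(precision=4,suppress=True)
w=snap('wrist','w2.png');print(bot.nose_length,w['obs']['ee_pos'])
h=cv2.cvtColor(w['img'],cv2.COLOR_RGB2HSV)
n,l,s,ce=cv2.connectedComponentsWithStats(cv2.inRange(h,(105,130,40),(125,255,255)))
for i in range(1,n):
    if s[i,4]>100: print(s[i],ce[i],atz(w,ce[i],.06))
for d in bot.landmark_of('crown1',w): print(d,atz(w,d['point'],.11))
E
```

```text
time: 3.85
ee_pos: [0.4423, -0.1023, 0.1801]
tcp_rot: [179.9, 0.0, 88.7]
wrist_force: [-0.2, 0.6, 0.5]
opening: 0.0849
grasp_force: 0.0
0.008 [ 0.4423 -0.1023  0.1801]
[ 302   11   60   36 1417] [331.5794  27.2484] [0.4567 0.0376 0.06  ]
[ 287  117   59   30 1299] [316.2818 130.6759] [ 0.4424 -0.0485  0.06  ]
[291 235  52  28 790] [316.8506 253.2203] [ 0.4402 -0.1593  0.06  ]
{'point': [316.7, 214.3], 'score': 0.81} [ 0.4417 -0.1025  0.11  ]
```

View pics/w2.png

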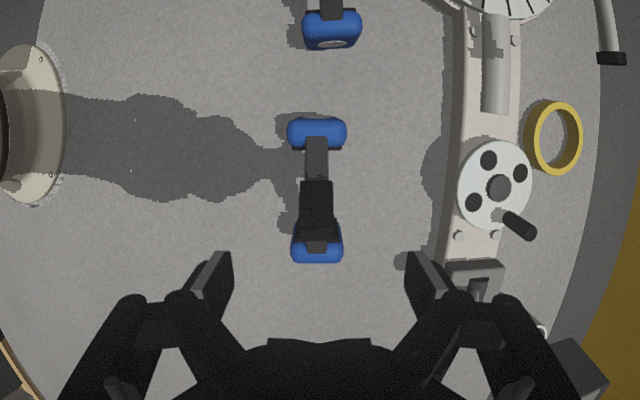

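The crown is centred between the fingers, with the pad at about (317,205). I'll descend, grip and lift.

```bash
python3 -m inch '[[0,0,-3,0],[0,0,-5,0],[0,0,-5.8,0],[0,0,-5.8,0],[0,0,-5.8,0],[0,0,-5.8,0],[0,0,-5.8,0],[0,0,-5.8,0]]'
python3 -m inch '[[0,0,0,0],[0,0,0,0],[0,0,0,0],[0,0,0,0],[0,0,0,0],[0,0,0,0],[0,0,0,0],[0,0,0,0]]' 0.5 50
python3 -m inch '[[0,0,1,0],[0,0,3,0],[0,0,7,0],[0,0,12,0],[0,0,17,0],[0,0,20,0],[0,0,20,0],[0,0,20,0]]'
python3 - <<'E'
from h import *
np.set_printoptions(precision=4,suppress=True)
w=snap('wrist','w3.png');c=snap('top','t3.png');s=snap('side','s3.png')
for n,c in(('w',w),('t',c),('s',s)):
  for k,z in dict(crown1=.11,bar_mid=.172,stage=0,wheel_axis=.086,grip=.086,clamp_tip=.117).items():
    for d in bot.landmark_of(k,c):
        if d['score']>.4: print(n,k,round(d['score'],2),np.round(d['point']),atz(c,d['point'],z))
E
```

```text
time: 4.95
ee_pos: [0.442, -0.1022, 0.1214]
tcp_rot: [180.0, 0.0, 88.7]
wrist_force: [-0.4, 0.2, 0.3]
opening: 0.085
grasp_force: 0.0
time: 5.95
ee_pos: [0.442, -0.1022, 0.1215]
tcp_rot: [180.0, 0.0, 88.7]
wrist_force: [-2.6, 0.8, 4.2]
opening: 0.0223
grasp_force: 49.6
time: 6.95
ee_pos: [0.442, -0.1021, 0.3202]
tcp_rot: [-179.9, -0.0, 88.7]
wrist_force: [-0.3, -0.1, -2.3]
opening: 0.0224
grasp_force: 49.4
w crown1 0.79 [323. 255.] [ 0.4452 -0.2086  0.11  ]
w stage 0.51 [320. 255.] [ 0.4404 -0.267   0.    ]
w wheel_axis 0.89 [454. 167.] [ 0.6163 -0.1033  0.086 ]
w clamp_tip 0.56 [428. 254.] [ 0.5794 -0.2092  0.117 ]
t crown1 0.58 [285. 248.] [0.4413 0.0933 0.11  ]
t bar_mid 0.84 [258. 184.] [0.622  0.1694 0.172 ]
t stage 0.93 [265. 199.] [0.6157 0.1678 0.    ]
t wheel_axis 0.6 [347. 193.] [ 0.6142 -0.0963  0.086 ]
s crown1 0.88 [361. 227.] [0.4429 0.1105 0.11  ]
s crown1 0.75 [370. 140.] [ 0.4402 -0.405   0.11  ]
s bar_mid 0.96 [302. 222.] [0.6195 0.1778 0.172 ]
s stage 0.79 [300. 255.] [0.6326 0.1539 0.    ]
s wheel_axis 0.82 [318. 189.] [ 0.6067 -0.0979  0.086 ]
s wheel_axis 0.43 [356. 248.] [0.4517 0.1826 0.086 ]
s grip 0.8 [314. 181.] [ 0.6272 -0.1376  0.086 ]
s grip 0.72 [285. 212.] [0.7016 0.0448 0.086 ]
s clamp_tip 0.46 [331. 162.] [ 0.5767 -0.2245  0.117 ]
```

View pics/w3.png

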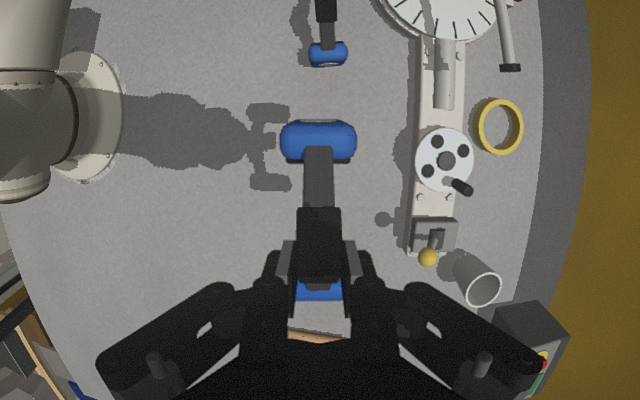

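```bash
python3 - <<'E'
from h import *
np.set_printoptions(precision=4,suppress=True)
c=snap('top','t4.png');s=snap('side')
def dark(c,box):
    x0,y0,x1,y1=box;g=c['img'][y0:y1,x0:x1].max(2);n,l,st,ce=cv2.connectedComponentsWithStats((g<45).astype(np.uint8))
    return [(st[i,4],ce[i]+[x0,y0]) for i in range(1,n) if st[i,4]>6]
A=dark(c,(200,180,218,200));B=dark(c,(300,168,316,188));print(A,B)
P=[atz(c,x[0][1],.167) for x in(A,B)];print(P,np.linalg.norm(P[0]-P[1]),(P[0]+P[1])/2)
SA=dark(s,(290,245,312,270));SB=dark(s,(292,182,312,196));print(SA,SB)
for a,b in((A,SA),(B,SB)):
    if a and b: print(tri(ray(c,max(a,key=lambda t:t[0])[1]),ray(s,max(b,key=lambda t:t[0])[1])))
E
```

```text
[(np.int32(18), array([207.1667, 190.1667]))] [(np.int32(12), array([308.9167, 177.1667]))]
[array([0.6051, 0.3192, 0.167 ]), array([0.6435, 0.0205, 0.167 ])] 0.3011721560963026 [0.6243 0.1699 0.167 ]
[] []
```

```bash
python3 -m inch '[[2,2,0,-10],[5,5,0,-20],[8,8,0,-30],[11,11,0,-40],[14,14,0,-50],[16,17,0,-60],[18,19,0,-70],[18.8,20.5,0,-80]]'
python3 -m inch '[[0,0,0,-1.4],[0,0,-3,-1.4],[0,0,-6,-1.4],[0,0,-8,-1.4],[0,0,-8,-1.4],[0,0,-8,-1.4],[0,0,-8,-1.4],[0,0,-8,-1.4]]'
python3 - <<'E'
from h import *
c=snap('top');s=snap('side');w=snap('wrist','w5.png')
a=cv2.resize(c['img'][140:240,190:340],None,fx=2.6,fy=2.6);b=cv2.resize(s['img'][150:280,250:400],None,fx=2.6,fy=2.0)
cv2.imwrite('pics/m5.png',np.hstack([a[:260],b[:260]])[:,:,::-1])
E
```

```text
time: 9.1
ee_pos: [0.6313, 0.1012, 0.3202]
tcp_rot: [-179.9, 0.1, 9.0]
wrist_force: [0.3, 0.3, -1.5]
opening: 0.0218
grasp_force: 49.5
time: 10.1
ee_pos: [0.6316, 0.0934, 0.2421]
tcp_rot: [-179.6, -0.1, 8.3]
wrist_force: [-0.1, 0.1, -2.7]
opening: 0.0221
grasp_force: 49.5
```

View pics/m5.png

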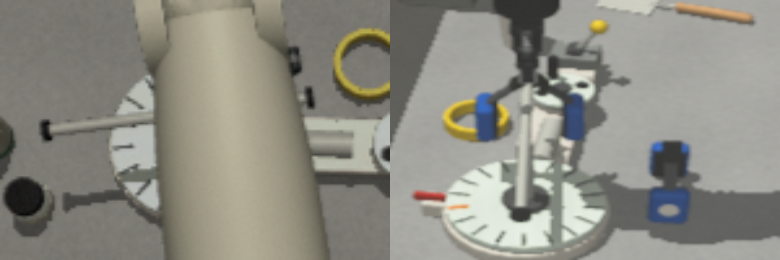

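View pics/w5.png

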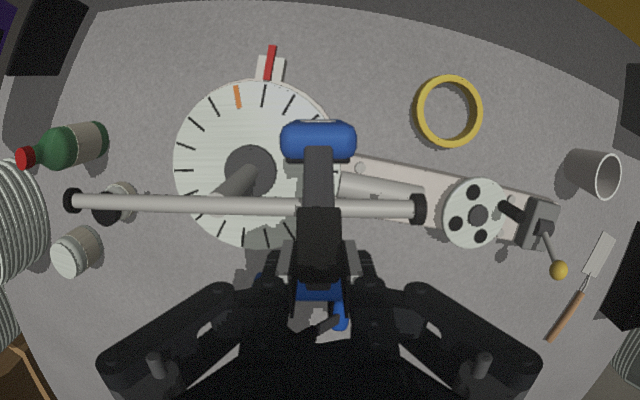

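```bash
python3 - <<'E'
from h import *
np.set_printoptions(precision=4,suppress=True)
w=snap('wrist');print(w['obs']['ee_pos'],w['obs']['tcp_rot'],w['obs']['wrist_force'])
for p in((72,201),(419,209)): print(atz(w,p,.165))
E
```

```text
[0.6315 0.0934 0.2415] [-179.5951   -0.0137    8.2927] [ 1.098   0.5173 -2.2771]
[0.6062 0.3198 0.165 ]
[0.6447 0.0197 0.165 ]
```

```bash
python3 -m inch '[[0.2,0,-1,-1],[0.4,0,-2,-1],[0.4,0,-3,-1],[0.4,0,-4,-1],[0.4,0,-4.6,-1],[0.4,0,-5,-1],[0.4,0,-5,-1],[0.4,0,-5,-1]]'
```

```text
time: 11.3
ee_pos: [0.6361, 0.089, 0.1917]
tcp_rot: [-179.4, -0.0, 7.8]
wrist_force: [-0.3, 1.3, -1.0]
opening: 0.0217
grasp_force: 49.5
```

```bash
python3 - <<'E'
from h import *
np.set_printoptions(precision=3,suppress=True)
o=bot.get_obs()
for k in('q','joint_efforts','wrist_force','torque','ee_pos'): print(k,np.array(o[k]))
E
python3 -m inch '[[0,0,0,0],[0,0,0,0],[0,0,0,0],[0,0,0,0],[0,0,0,0],[0,0,0,0],[0,0,0,0],[0,0,0,0]]'
```

```text
q [  7.701  17.252  18.987  91.703   0.601 179.941]
joint_efforts [  0.006 -66.706  47.601  -0.011   0.044   0.   ]
wrist_force [-0.274  1.316 -1.006]
torque [-0.079  0.025 -0.017]
ee_pos [0.636 0.089 0.192]
time: 12.3
ee_pos: [0.636, 0.089, 0.1913]
tcp_rot: [-179.4, 0.0, 7.8]
wrist_force: [0.1, 0.7, -1.7]
opening: 0.022
grasp_force: 49.5
```

The last joint is at its 180° limit, which explains the small shift in y. That's harmless here, and for the other defender I'll turn the opposite way. Next I lower 4 mm and release.

```bash
python3 -m inch '[[0,0,-0.2,0],[0,0,-0.3,0],[0,0,-0.4,0],[0,0,-0.4,0],[0,0,-0.4,0],[0,0,-0.4,0],[0,0,-0.4,0],[0,0,-0.4,0]]'
python3 -m inch '[[0,0,0,0],[0,0,0,0],[0,0,0,0],[0,0,0,0],[0,0,0,0],[0,0,0,0],[0,0,0,0],[0,0,0,0]]' 4
python3 -m inch '[[0,0,0.5,0],[0,0,1,0],[0,0,2,0],[0,0,4,0],[0,0,7,0],[0,0,10,0],[0,0,12,0],[0,0,12,0]]'
python3 - <<'E'
from h import *
np.set_printoptions(precision=3,suppress=True)
w=snap('wrist','w6.png');s=snap('side');c=snap('top')
print(w['obs']['q'])
a=cv2.resize(w['img'],(480,300));b=cv2.resize(s['img'][150:280,250:400],(320,300))
cv2.imwrite('pics/m6.png',np.hstack([a,b])[:,:,::-1])
for cc,n in((c,'t'),(s,'s')):
  for k in('crown1','ed1'):
    for d in bot.landmark_of(k,cc): print(n,k,d,atz(cc,d['point'],.11 if k[0]=='c' else 0))
E
```

```text
time: 13.3
ee_pos: [0.636, 0.0889, 0.1873]
tcp_rot: [-179.4, 0.0, 7.8]
wrist_force: [0.7, 0.6, -2.2]
opening: 0.0219
grasp_force: 49.5
time: 14.3
ee_pos: [0.636, 0.0889, 0.1873]
tcp_rot: [-179.4, 0.0, 7.8]
wrist_force: [-0.8, 0.5, -0.1]
opening: 0.0399
grasp_force: 0.0
time: 15.3
ee_pos: [0.6365, 0.089, 0.3094]
tcp_rot: [-179.4, -0.2, 7.8]
wrist_force: [1.0, 0.1, -0.0]
opening: 0.0402
grasp_force: 0.0
[  7.703  21.376  37.58  106.011   0.599 179.942]
t crown1 {'point': [199.5, 215.7], 'score': 0.21} [0.539 0.353 0.11 ]
s crown1 {'point': [301.2, 201.4], 'score': 0.7} [0.65  0.009 0.11 ]
s crown1 {'point': [355.6, 226.3], 'score': 0.62} [0.459 0.109 0.11 ]
s ed1 {'point': [302.0, 228.1], 'score': 0.78} [0.647 0.022 0.   ]
s ed1 {'point': [354.6, 248.4], 'score': 0.74} [0.458 0.097 0.   ]
```

View pics/m6.png

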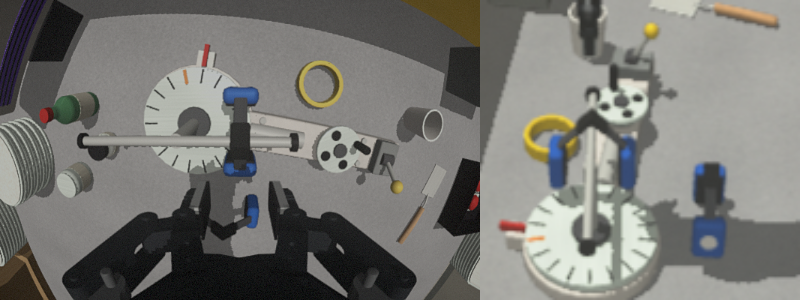

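```bash
python3 -m inch '[[-1,0,0,10.5],[-3,0,0,21],[-6,0,0,31.5],[-9,0,0,42],[-12,0,-2,52.5],[-15,0,-4,63],[-17,0,-6,73.5],[-18,0,-8,84]]' 8.5
python3 -m inch '[[-0.1,0,0,1.5],[-0.1,0,0,1.5],[-0.1,0,0,1.5],[-0.1,0,0,1.5],[-0.1,0,0,1.5],[-0.1,0,0,1.5],[-0.1,0,0,1.5],[-0.1,0,0,1.5]]'
cat > eds.py <<'E'
from h import *
np.set_printoptions(precision=4,suppress=True)
w=snap('wrist','w7.png');print(w['obs']['ee_pos'],w['obs']['tcp_rot'])
h=cv2.cvtColor(w['img'],cv2.COLOR_RGB2HSV)
n,l,s,ce=cv2.connectedComponentsWithStats(cv2.inRange(h,(105,130,40),(125,255,255)))
for i in range(1,n):
    if s[i,4]>100: print(s[i],ce[i],atz(w,ce[i],.06))
for d in bot.landmark_of('crown1',w): print(d,atz(w,d['point'],.11))
E
python3 eds.py
```

```text
time: 16.65
ee_pos: [0.4548, 0.0889, 0.2267]
tcp_rot: [-179.4, -0.0, 92.1]
wrist_force: [0.9, 0.3, 0.4]
opening: 0.0851
grasp_force: 0.0
time: 17.65
ee_pos: [0.455, 0.0889, 0.2273]
tcp_rot: [-179.4, 0.0, 93.3]
wrist_force: [0.4, -0.3, 0.3]
opening: 0.0848
grasp_force: 0.0
[0.455  0.0889 0.2273] [-179.3994    0.0034   93.2573]
[294 109  50  23 902] [318.3647 118.8548] [0.45   0.1501 0.06  ]
[551 181  13  46 308] [557.5779 197.7045] [0.7576 0.089  0.06  ]
[448 187  29  54 989] [462.4752 213.8918] [0.6157 0.0615 0.06  ]
[297 214  45  20 604] [319.3974 225.6391] [0.4573 0.04   0.06  ]
{'point': [317.5, 191.2], 'score': 0.75} [0.4532 0.0919 0.11  ]
{'point': [547.7, 232.6], 'score': 0.69} [0.7059 0.0616 0.11  ]
```

```bash
python3 -m inch '[[-0.15,0.4,-3,0.5],[-0.15,0.4,-6,0.5],[-0.15,0.4,-8,0.5],[-0.15,0.4,-9.5,0.5],[-0.15,0.4,-10.3,0.5],[-0.15,0.4,-10.6,0.5],[-0.15,0.4,-10.6,0.5],[-0.15,0.4,-10.6,0.5]]'
python3 -m inch '[[0,0,0,0],[0,0,0,0],[0,0,0,0],[0,0,0,0],[0,0,0,0],[0,0,0,0],[0,0,0,0],[0,0,0,0]]' 0.5 50
python3 -m inch '[[0,0,1,0],[0,0,3,0],[0,0,7,0],[0,0,12,0],[0,0,17,0],[0,0,20,0],[0,0,20,0],[0,0,20,0]]'
```

```text
time: 18.75
ee_pos: [0.4538, 0.093, 0.1219]
tcp_rot: [-179.5, -0.0, 93.8]
wrist_force: [0.4, 0.2, -0.5]
opening: 0.0851
grasp_force: 0.0
time: 19.75
ee_pos: [0.4536, 0.093, 0.1216]
tcp_rot: [-179.4, -0.0, 93.8]
wrist_force: [-1.6, -0.1, 4.4]
opening: 0.0221
grasp_force: 49.5
time: 20.75
ee_pos: [0.4534, 0.0929, 0.3201]
tcp_rot: [-179.3, 0.0, 93.8]
wrist_force: [-1.1, -0.5, -2.4]
opening: 0.022
grasp_force: 49.3
```

```bash
python3 -m inch '[[0,3,0.5,10],[0,7,1,20],[1,11,1,30],[2,14,1,40],[3,15.5,1,50],[5,16,1,60],[7,16,1,70],[9,16,1,80]]'
python3 -m inch '[[2,-0.3,0,6],[4,-0.8,0,13.5],[6,-1.2,0,13.5],[7,-1.4,0,13.5],[7.3,-1.4,-2,13.5],[7.3,-1.4,-5,13.5],[7.3,-1.4,-8,13.5],[7.3,-1.4,-8,13.5]]'
python3 - <<'E'
from h import *
np.set_printoptions(precision=4,suppress=True)
w=snap('wrist','w8.png');s=snap('side');print(w['obs']['ee_pos'],w['obs']['tcp_rot'],w['obs']['q'])
a=cv2.resize(w['img'],(480,300));b=cv2.resize(s['img'][150:280,250:400],(320,300))
cv2.imwrite('pics/m8.png',np.hstack([a,b])[:,:,::-1])
E
```

```text
time: 21.75
ee_pos: [0.5438, 0.253, 0.3294]
tcp_rot: [-179.3, -0.1, 174.1]
wrist_force: [-0.4, -0.1, -1.9]
opening: 0.0219
grasp_force: 49.4
time: 22.75
ee_pos: [0.6151, 0.2384, 0.2472]
tcp_rot: [-179.3, -0.4, -172.7]
wrist_force: [-1.2, 0.3, -1.3]
opening: 0.0222
grasp_force: 49.3
[0.6151 0.2384 0.2472] [-179.3034   -0.3892 -172.7391] [21.4302 22.0146 31.2637 99.797  -0.5802 14.1697]
```

View pics/m8.png

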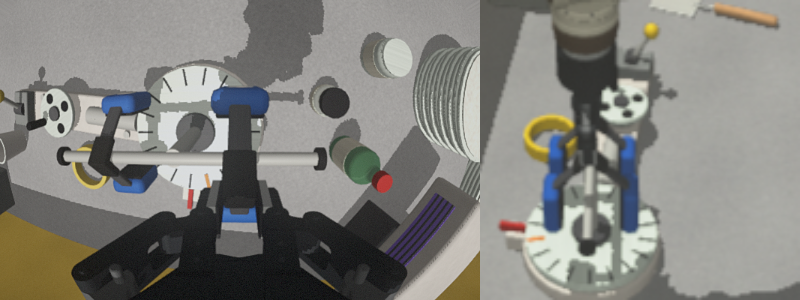

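It straddles the bar and is aligned, so I'll lower and release.

```bash
python3 -m inch '[[0,0,-1.5,0],[0,0,-3,0],[0,0,-4.5,0],[0,0,-5.3,0],[0,0,-5.8,0],[0,0,-5.9,0],[0,0,-5.9,0],[0,0,-5.9,0]]'
python3 -m inch '[[0,0,0,0],[0,0,0,0],[0,0,0,0],[0,0,0,0],[0,0,0,0],[0,0,0,0],[0,0,0,0],[0,0,0,0]]' 4
python3 -m inch '[[0,0,0.5,0],[0,0,1,0],[0,0,2,0],[0,0,4,0],[0,0,7,0],[0,0,10,0],[0,0,12,0],[0,0,12,0]]'
```

```text
time: 23.85
ee_pos: [0.6166, 0.239, 0.1928]
tcp_rot: [-179.4, 0.0, -172.7]
wrist_force: [0.6, 0.1, -0.9]
opening: 0.0221
grasp_force: 49.3
time: 24.85
ee_pos: [0.6165, 0.2389, 0.1923]
tcp_rot: [-179.4, 0.0, -172.7]
wrist_force: [0.3, 0.7, 0.5]
opening: 0.04
grasp_force: 0.0
time: 25.85
ee_pos: [0.6169, 0.2392, 0.3144]
tcp_rot: [-179.4, 0.2, -172.7]
wrist_force: [0.6, 1.0, 0.2]
opening: 0.0401
grasp_force: 0.0
```

```bash
python3 -m inch '[[-1,-3,0,-10],[-3,-7,0,-20],[-5,-12,0,-30],[-6,-17,0,-40],[-7,-22,0,-50],[-7,-27,0,-60],[-7,-32,0,-70],[-7,-36,0,-80]]'
python3 -m inch '[[0,-2,0,-8],[0,-4,0,-17.3],[0,-5,0,-17.3],[0,-5,0,-17.3],[0,-5,0,-17.3],[0,-5,0,-17.3],[0,-5,0,-17.3],[0,-5,0,-17.3]]' 8.5
python3 - <<'E'
from h import *
np.set_printoptions(precision=4,suppress=True)
w=snap('wrist','w9.png');t=snap('top','t9.png');s=snap('side','s9.png');print(w['obs']['ee_pos'],w['obs']['tcp_rot'],w['obs']['q'])
for c,n in((w,'w'),(t,'t'),(s,'s')):
  for k,z in dict(wheel_axis=.086,grip=.086,clamp_tip=.117,stage=0,bar_mid=.172,crown1=.175).items():
    for d in bot.landmark_of(k,c):
        if d['score']>.4: print(n,k,round(d['score'],2),np.round(d['point']),atz(c,d['point'],z))
h=cv2.cvtColor(w['img'],cv2.COLOR_RGB2HSV)
n,l,st,ce=cv2.connectedComponentsWithStats(cv2.inRange(h,(18,140,100),(32,255,255)))
for i in range(1,n):
    if st[i,4]>60: print(st[i],ce[i],atz(w,ce[i],.117))
E
```

```text
time: 26.85
ee_pos: [0.546, -0.1229, 0.3113]
tcp_rot: [-179.4, -0.0, 106.9]
wrist_force: [-0.1, -0.1, -0.5]
opening: 0.04
grasp_force: 0.0
time: 27.85
ee_pos: [0.5465, -0.1708, 0.3123]
tcp_rot: [-179.4, 0.0, 90.0]
wrist_force: [0.3, 0.6, 0.7]
opening: 0.0851
grasp_force: 0.0
[ 0.5465 -0.1708  0.3123] [-179.4082    0.0047   89.9932] [-17.2687  11.3241  25.4596 104.6993  -0.1801  72.739 ]
w wheel_axis 0.92 [380. 111.] [ 0.6155 -0.1018  0.086 ]
w grip 0.56 [394. 139.] [ 0.6333 -0.1343  0.086 ]
w clamp_tip 0.8 [352. 210.] [ 0.583  -0.2117  0.117 ]
t wheel_axis 0.9 [346. 191.] [ 0.6212 -0.0927  0.086 ]
t grip 0.62 [361. 187.] [ 0.6339 -0.1403  0.086 ]
t stage 0.95 [266. 198.] [ 0.6174  0.1652 -0.    ]
t bar_mid 0.77 [259. 188.] [0.6114 0.166  0.172 ]
t crown1 0.93 [236. 189.] [0.6055 0.2346 0.175 ]
t crown1 0.73 [284. 180.] [0.6327 0.0925 0.175 ]
s wheel_axis 0.79 [318. 187.] [ 0.6076 -0.1048  0.086 ]
s grip 0.61 [315. 185.] [ 0.62   -0.1195  0.086 ]
s clamp_tip 0.64 [330. 166.] [ 0.5763 -0.2008  0.117 ]
s clamp_tip 0.58 [299. 261.] [0.6136 0.2913 0.117 ]
s stage 0.86 [302. 258.] [0.6268 0.1632 0.    ]
s bar_mid 0.98 [304. 220.] [0.6164 0.17   0.172 ]
s crown1 0.69 [300. 237.] [0.6144 0.2493 0.175 ]
[607 130  32  22 187] [624.1658 140.2727] [ 1.0253 -0.1015  0.117 ]
[576 139  24  16  89] [588.6404 145.7753] [ 0.9283 -0.1192  0.117 ]
[556 142  27  35 260] [565.9923 159.1346] [ 0.8809 -0.1417  0.117 ]
[591 145  49  50 803] [616.1445 168.5031] [ 1.0124 -0.1481  0.117 ]
[548 173  19  40 171] [555.3333 193.3333] [ 0.8703 -0.1903  0.117 ]
[339 201  21  21 183] [348.6175 210.8962] [ 0.579  -0.2133  0.117 ]
[532 267  14  13  66] [538.0606 273.0758] [ 0.8761 -0.3157  0.117 ]
[527 279  20  21 141] [536.0993 288.3901] [ 0.8831 -0.3442  0.117 ]
```

View pics/w9.png

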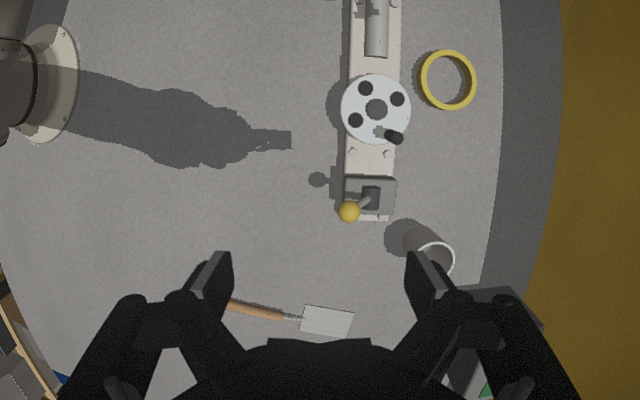

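The yellow ball is at (349,211), i.e. (0.579,-0.2135), and the wheel axis is at (0.6155,-0.102). I'll straddle the ball.

```bash
python3 -m inch '[[1,-1.5,-1,0],[2,-3,-4,0],[3.3,-4.3,-8,0],[3.3,-4.3,-12,0],[3.3,-4.3,-15,0],[3.3,-4.3,-17,0],[3.3,-4.3,-17,0],[3.3,-4.3,-17,0]]' 4.5 20
python3 - <<'E'
from h import *
np.set_printoptions(precision=4,suppress=True)
w=snap('wrist','w10.png');print(w['obs']['ee_pos'])
h=cv2.cvtColor(w['img'],cv2.COLOR_RGB2HSV)
n,l,st,ce=cv2.connectedComponentsWithStats(cv2.inRange(h,(18,140,100),(32,255,255)))
for i in range(1,n):
    if st[i,4]>60 and ce[i][0]<500: print(st[i],ce[i],atz(w,ce[i],.117))
for k,z in dict(wheel_axis=.086,grip=.086,clamp_tip=.117).items():
    for d in bot.landmark_of(k,w): print(k,d,atz(w,d['point'],z))
E
```

```text
time: 29.9
ee_pos: [0.5798, -0.2146, 0.1428]
tcp_rot: [-179.4, 0.0, 89.9]
wrist_force: [0.3, 0.4, 0.4]
opening: 0.0447
grasp_force: 0.0
[ 0.5798 -0.2146  0.1428]
[295 219  43  42 924] [316.3171 240.0747] [ 0.579 -0.214  0.117]
wheel_axis {'point': [379.6, 44.5], 'score': 0.67} [ 0.6172 -0.1007  0.086 ]
grip {'point': [402.9, 97.9], 'score': 0.7} [ 0.6322 -0.1337  0.086 ]
grip {'point': [378.5, 44.6], 'score': 0.25} [ 0.6165 -0.1008  0.086 ]
clamp_tip {'point': [318.7, 238.1], 'score': 0.71} [ 0.5803 -0.2128  0.117 ]
```

View pics/w10.png

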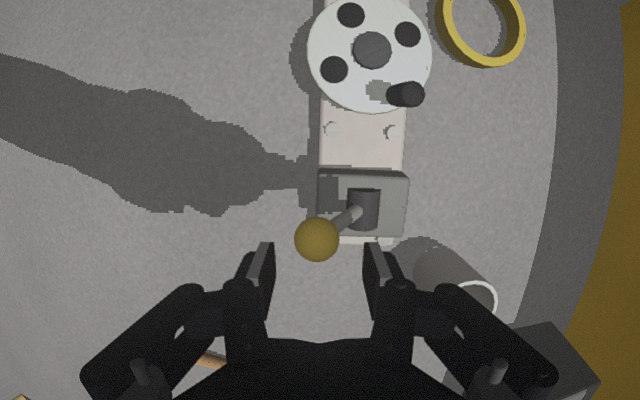

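```bash
python3 -m inch '[[0,0,-1,0],[0,0,-2,0],[0,0,-2.8,0],[0,0,-2.8,0],[0,0,-2.8,0],[0,0,-2.8,0],[0,0,-2.8,0],[0,0,-2.8,0]]' 3.2
python3 -m inch '[[1,0,0.3,0],[2,0,0.6,0],[3,0,0.8,0],[4,0,0.8,0],[5,0,0.6,0],[6,0,0.3,0],[6.6,0,0,0],[6.6,0,0,0]]'
python3 -m inch '[[0.2,0,0,0],[0.4,0,0,0],[0.5,0,0,0],[0.6,0,0,0],[0.6,0,0,0],[0.6,0,0,0],[0.6,0,0,0],[0.6,0,0,0]]'
python3 - <<'E'
from h import *
np.set_printoptions(precision=4,suppress=True)
w=snap('wrist','w11.png');print(w['obs']['ee_pos'],w['obs']['wrist_force'])
E
```

```text
time: 31.1
ee_pos: [0.5795, -0.2141, 0.1144]
tcp_rot: [-179.4, 0.0, 90.0]
wrist_force: [-0.0, -0.2, -0.3]
opening: 0.0319
grasp_force: 0.0
time: 32.1
ee_pos: [0.6457, -0.2139, 0.1135]
tcp_rot: [-179.4, -0.0, 90.0]
wrist_force: [0.6, -0.4, 0.2]
opening: 0.0324
grasp_force: 0.0
time: 33.1
ee_pos: [0.6491, -0.2141, 0.1141]
tcp_rot: [-179.1, -0.0, 89.9]
wrist_force: [-12.0, 0.6, 2.9]
opening: 0.0319
grasp_force: 6.3
[ 0.6491 -0.2141  0.1141] [-11.9521   0.6048   2.8921]
```

View pics/w11.png

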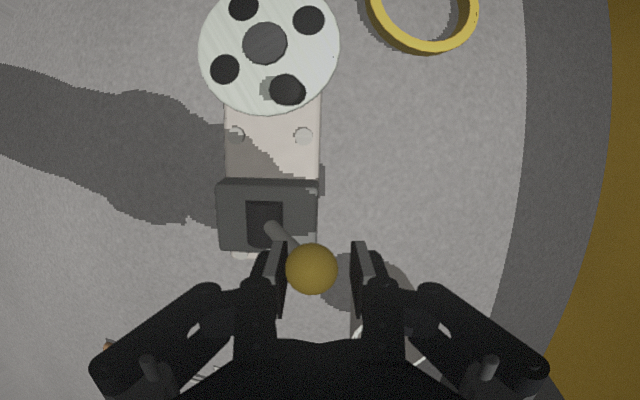

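The lever is against its +x stop: the force rose to 12 N with the ball between the fingers at (311,268). Next I back off, rise and move over the handle.

```bash
python3 -m inch '[[-0.3,0,0,0],[-0.5,0,0,0],[-0.5,0,2,0],[-0.5,0,5,0],[-0.7,2,7,0],[-1.2,5,7,0],[-1.7,8,7,0],[-1.7,8,7,0]]' 4
python3 - <<'E'
from h import *
np.set_printoptions(precision=4,suppress=True)
w=snap('wrist','w12.png');t=snap('top');print(w['obs']['ee_pos'])
for c in(w,t):
  for k,z in dict(wheel_axis=.086,grip=.086,clamp_tip=.117).items():
    for d in bot.landmark_of(k,c): print(k,d,atz(c,d['point'],z))
g=w['img'].max(2);a=w['img'][60:330,120:520]
cv2.imwrite('pics/w12c.png',cv2.resize(a,None,fx=2,fy=2)[:,:,::-1])
E
```

```text
time: 34.15
ee_pos: [0.6344, -0.1313, 0.1849]
tcp_rot: [-179.4, -0.0, 90.1]
wrist_force: [0.8, -0.1, 0.3]
opening: 0.0402
grasp_force: 0.0
[ 0.6344 -0.1313  0.1849]
wheel_axis {'point': [294.8, 164.7], 'score': 0.67} [ 0.6157 -0.1018  0.086 ]
grip {'point': [315.4, 204.0], 'score': 0.68} [ 0.6315 -0.1334  0.086 ]
grip {'point': [337.0, 308.7], 'score': 0.27} [ 0.6514 -0.2364  0.086 ]
clamp_tip {'point': [337.1, 308.6], 'score': 0.96} [ 0.6495 -0.2123  0.117 ]
wheel_axis {'point': [346.6, 190.2], 'score': 0.46} [ 0.6228 -0.0955  0.086 ]
clamp_tip {'point': [350.6, 193.6], 'score': 0.65} [ 0.6048 -0.1054  0.117 ]
clamp_tip {'point': [201.0, 217.4], 'score': 0.17} [0.5329 0.3461 0.117 ]
```

View pics/w12.png

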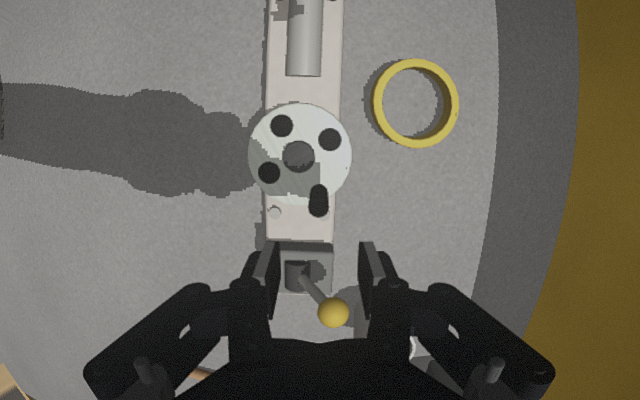

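```bash
python3 -m inch '[[-0.2,0,-3,0],[-0.2,0,-6,0],[-0.2,0,-8,0],[-0.2,0,-9.5,0],[-0.2,0,-10.6,0],[-0.2,0,-10.9,0],[-0.2,0,-10.9,0],[-0.2,0,-10.9,0]]'
python3 -m inch '[[0,0,0,0],[0,0,0,0],[0,0,0,0],[0,0,0,0],[0,0,0,0],[0,0,0,0],[0,0,0,0],[0,0,0,0]]' 0.5 30
```

```text
time: 35.55
ee_pos: [0.6329, -0.1341, 0.0761]
tcp_rot: [-179.5, 0.0, 90.0]
wrist_force: [-0.3, 1.1, -0.8]
opening: 0.0398
grasp_force: 0.0
time: 36.55
ee_pos: [0.6328, -0.1342, 0.0758]
tcp_rot: [-179.5, 0.0, 90.0]
wrist_force: [0.4, -0.9, 5.4]
opening: 0.0152
grasp_force: 30.0
```

```bash
python3 -m inch '[[-1.35,-0.39,0,0],[-2.74,-0.24,0,0],[-3.98,0.44,0,0],[-4.86,1.53,0,0],[-5.25,2.88,0,0],[-5.10,4.28,0,0],[-4.42,5.51,0,0],[-3.32,6.39,0,0]]'
python3 -m inch '[[1.35,0.39,0,0],[2.74,0.24,0,0],[3.98,-0.44,0,0],[4.86,-1.53,0,0],[5.25,-2.88,0,0],[5.10,-4.28,0,0],[4.42,-5.51,0,0],[3.32,-6.39,0,0]]'
```

```text
time: 37.55
ee_pos: [0.5998, -0.0698, 0.0758]
tcp_rot: [-179.4, 0.1, 90.0]
wrist_force: [2.9, -11.9, 4.8]
opening: 0.0149
grasp_force: 30.5
time: 38.55
ee_pos: [0.6339, -0.1337, 0.0757]
tcp_rot: [-179.5, -0.0, 90.0]
wrist_force: [1.9, 2.7, 7.2]
opening: 0.0148
grasp_force: 30.8
```

```bash
python3 -m inch '[[-1.35,-0.39,0,0],[-2.74,-0.24,0,0],[-3.98,0.44,0,0],[-4.86,1.53,0,0],[-5.25,2.88,0,0],[-5.10,4.28,0,0],[-4.42,5.51,0,0],[-3.32,6.39,0,0]]'
python3 -m inch '[[1.35,0.39,0,0],[2.74,0.24,0,0],[3.98,-0.44,0,0],[4.86,-1.53,0,0],[5.25,-2.88,0,0],[5.10,-4.28,0,0],[4.42,-5.51,0,0],[3.32,-6.39,0,0]]'
python3 -m inch '[[-1.35,-0.39,0,0],[-2.74,-0.24,0,0],[-3.98,0.44,0,0],[-4.86,1.53,0,0],[-5.25,2.88,0,0],[-5.10,4.28,0,0],[-4.42,5.51,0,0],[-3.32,6.39,0,0]]'
python3 -m inch '[[1.35,0.39,0,0],[2.74,0.24,0,0],[3.98,-0.44,0,0],[4.86,-1.53,0,0],[5.25,-2.88,0,0],[5.10,-4.28,0,0],[4.42,-5.51,0,0],[3.32,-6.39,0,0]]'
python3 - <<'E'
from h import *
t=snap('top');s=snap('side')
a=cv2.resize(t['img'][140:240,220:340],(400,333));b=cv2.resize(s['img'][170:300,250:380],(400,333))
cv2.imwrite('pics/m13.png',np.hstack([a,b])[:,:,::-1])
E
```

```text
time: 39.55
ee_pos: [0.5999, -0.0698, 0.0757]
tcp_rot: [-179.4, 0.1, 90.0]
wrist_force: [2.6, -11.7, 5.4]
opening: 0.0153
grasp_force: 30.6
time: 40.55
ee_pos: [0.6339, -0.1337, 0.0757]
tcp_rot: [-179.5, -0.0, 90.0]
wrist_force: [1.5, 2.7, 8.5]
opening: 0.0153
grasp_force: 30.9
time: 41.55
ee_pos: [0.5999, -0.0698, 0.0758]
tcp_rot: [-179.4, 0.1, 90.0]
wrist_force: [2.3, -11.9, 4.9]
opening: 0.0151
grasp_force: 30.7
time: 42.55
ee_pos: [0.6339, -0.1336, 0.0757]
tcp_rot: [-179.5, -0.0, 90.0]
wrist_force: [2.5, 3.3, 6.9]
opening: 0.0151
grasp_force: 30.9
```

View pics/m13.png

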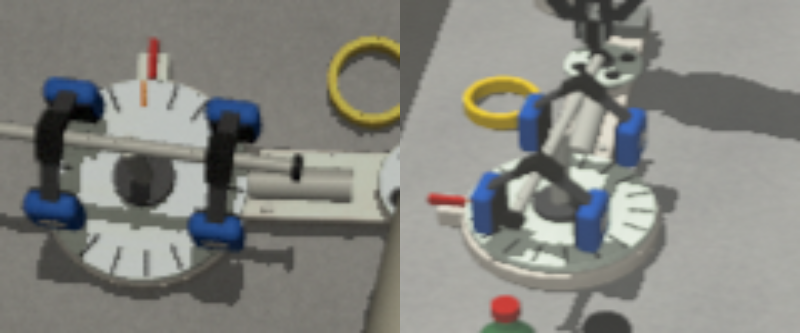

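```bash
cat > ang.py <<'E'
from h import *
np.set_printoptions(precision=4,suppress=True)
t=snap('top','t14.png')
h=cv2.cvtColor(t['img'],cv2.COLOR_RGB2HSV)[140:185,240:300].astype(int)
im=t['img'][140:185,240:300].astype(float)
w=lambda m,ww:(np.array([(np.indices(m.shape)[1]*m*ww).sum(),(np.indices(m.shape)[0]*m*ww).sum()])/(m*ww).sum()+[240,140])
red=((h[...,0]<5)|(h[...,0]>174))&(h[...,1]>130)&(h[...,2]>70)
org=(h[...,0]>5)&(h[...,0]<18)&(h[...,1]>70)&(h[...,2]>110)
print(red.sum(),org.sum())
S=np.maximum(im[...,0]-im[...,2],0)
pr,po=w(red,np.ones_like(S)),w(org,S);print(pr,po)
for z in(.04,.05,.06):
    R,O=atz(t,pr,z),atz(t,po,z)
    C=np.array([.6165,.1665]); f=lambda P:np.degrees(np.arctan2(P[1]-C[1],P[0]-C[0]))
    print(z,R[:2],O[:2],f(R),f(O))
E
python3 ang.py; python3 - <<'E'
import cv2
a=cv2.imread('pics/t14.png')[148:232,224:304];cv2.imwrite('pics/t14c.png',cv2.resize(a,None,fx=7,fy=7,interpolation=cv2.INTER_CUBIC))
E
```

```text
23 18
[265.4783 157.2609] [262.6601 167.2073]
0.04 [0.7453 0.1648] [0.7116 0.1733] -0.7748885450943043 4.0623360773985375
0.05 [0.7422 0.1636] [0.7087 0.172 ] -1.32352118421394 3.4350775875142685
0.06 [0.739  0.1624] [0.7058 0.1708] -1.9001029452402498 2.7659325535073345
```

View pics/t14c.png

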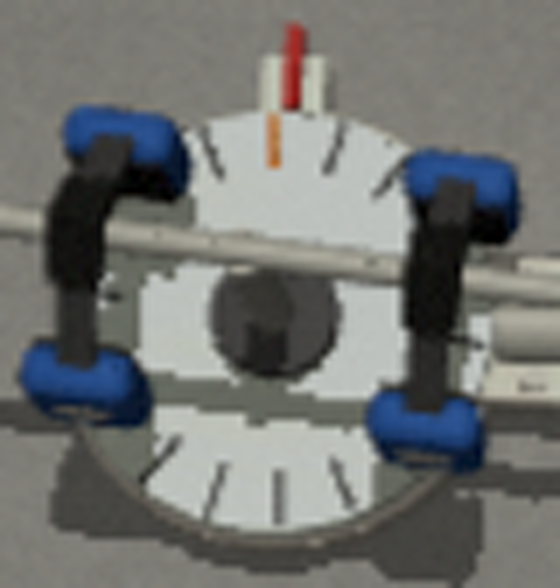

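About 4.7° remains (pointer tip at (291,108), orange at (273,115), centre about (276,320)). I'll turn 15/16 of a turn and measure again.

```bash
python3 -m inch '[[-1.35,-0.39,0,0],[-2.74,-0.24,0,0],[-3.98,0.44,0,0],[-4.86,1.53,0,0],[-5.25,2.88,0,0],[-5.10,4.28,0,0],[-4.42,5.51,0,0],[-3.32,6.39,0,0]]'
python3 -m inch '[[1.35,0.39,0,0],[2.74,0.24,0,0],[3.98,-0.44,0,0],[4.86,-1.53,0,0],[5.25,-2.88,0,0],[5.10,-4.28,0,0],[4.42,-5.51,0,0],[4.42,-5.51,0,0]]'
sed -i 's/t14/t15/' ang.py; python3 ang.py; python3 - <<'E'
import cv2
a=cv2.imread('pics/t15.png')[148:232,224:304];cv2.imwrite('pics/t15c.png',cv2.resize(a,None,fx=7,fy=7,interpolation=cv2.INTER_CUBIC))
E
```

```text
time: 43.7
ee_pos: [0.5999, -0.0698, 0.0757]
tcp_rot: [-179.4, 0.1, 90.0]
wrist_force: [2.5, -12.0, 6.2]
opening: 0.0151
grasp_force: 30.8
time: 44.7
ee_pos: [0.6437, -0.1252, 0.0757]
tcp_rot: [-179.4, -0.0, 89.9]
wrist_force: [-1.4, -1.5, 7.4]
opening: 0.0154
grasp_force: 31.1
23 17
[265.4783 157.2609] [264.6545 167.2644]
0.04 [0.7453 0.1648] [0.7114 0.1668] -0.7748885450943043 0.15466938465509913
0.05 [0.7422 0.1636] [0.7085 0.1656] -1.32352118421394 -0.5726834958225567
0.06 [0.739  0.1624] [0.7055 0.1644] -1.9001029452402498 -1.3474385965795106
```

View pics/t15c.png

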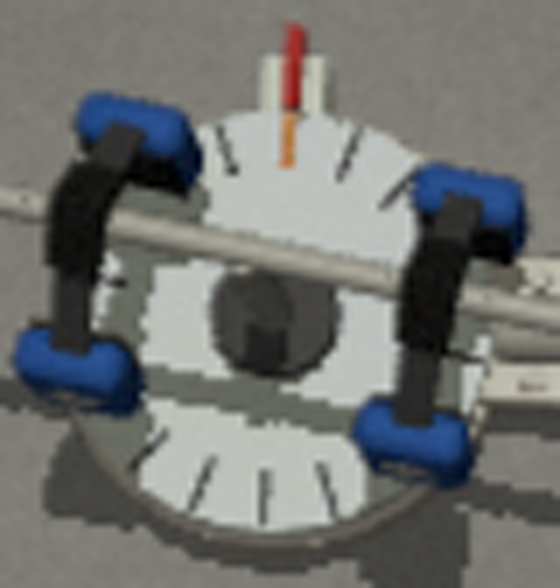

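```bash
python3 - <<'E'
from h import *
np.set_printoptions(precision=4,suppress=True)
meta=bot.camera('wrist')
def go(fn,pos,rot,z,box):
    im=cv2.cvtColor(cv2.imread('pics/'+fn),cv2.COLOR_BGR2RGB);c=dict(meta,img=im,obs=dict(ee_pos=pos,tcp_rot=rot))
    x0,y0,x1,y1=box;h=cv2.cvtColor(im,cv2.COLOR_RGB2HSV)[y0:y1,x0:x1].astype(int)
    red=((h[...,0]<5)|(h[...,0]>174))&(h[...,1]>130)&(h[...,2]>60)
    org=(h[...,0]>6)&(h[...,0]<20)&(h[...,1]>90)&(h[...,2]>100)
    C=np.array([.6165,.1660])
    for n,m in(('red',red),('org',org)):
        p=np.argwhere(m)[:,::-1]+[x0,y0]
        P=np.array([atz(c,q,z) for q in p])[:,:2];me=P.mean(0);d=np.linalg.svd(P-me)[2][0]
        r=np.linalg.norm(P-C,axis=1)
        print(fn,z,n,len(p),p.mean(0),me,'ang',np.degrees(np.arctan2(*(me-C)[::-1])),'r',r.min(),r.max(),'dir',np.degrees(np.arctan(d[1]/d[0])))
for z in(.04,.05):
    go('w5.png',[.6315,.0934,.2415],[-179.595,-.0137,8.293],z,(220,35,300,115))
    go('w6.png',[.6365,.089,.3094],[-179.4,-.2,7.8],z,(220,50,300,120))
E
```

```text
w5.png 0.04 red 243 [269.2469  61.749 ] [0.7458 0.1643] ang -0.7546070640515427 r 0.10987725620239189 0.14831657278328478 dir -1.6608585232392277
w5.png 0.04 org 109 [236.8807  95.8899] [0.7049 0.1951] ang 18.219435352848624 r 0.0802088832284031 0.10550081603666127 dir 16.701740379191047
w6.png 0.04 red 168 [273.7381  72.8631] [0.7461 0.1647] ang -0.5929073627318783 r 0.11044101985095749 0.14837951052971987 dir -1.8600018153444922
w6.png 0.04 org 74 [247.0405 102.0811] [0.7044 0.1952] ang 18.391826837360824 r 0.08009680300155853 0.10541303546989322 dir 17.390902029282213
w5.png 0.05 red 243 [269.2469  61.749 ] [0.7446 0.1625] ang -1.5850890148869772 r 0.10929498377970041 0.1466258618275369 dir -1.6608585232392392
w5.png 0.05 org 109 [236.8807  95.8899] [0.705  0.1923] ang 16.583126018515912 r 0.07984922430311614 0.10434880286215428 dir 16.70174037919104
w6.png 0.05 red 168 [273.7381  72.8631] [0.7452 0.163 ] ang -1.3435171058753184 r 0.11002525651452653 0.14709254813104378 dir -1.8600018153444926
w6.png 0.05 org 74 [247.0405 102.0811] [0.7045 0.1928] ang 16.920039584019214 r 0.0798740472127603 0.10447795923775469 dir 17.390902029282238
```

```bash
python3 -m inch '[[0,0,0,0],[0,0,0,0],[0,0,0,0],[0,0,0,0],[0,0,3,0],[0,0,8,0],[0,0,14,0],[0,0,20,0]]' 3.5
python3 - <<'E'
from h import *
np.set_printoptions(precision=4,suppress=True)
c=snap('wrist');print(c['mount']);print(ray(c,[320,200]))
print(c['obs']['ee_pos'])
E
python3 ang.py
```

```text
time: 45.8
ee_pos: [0.6431, -0.1252, 0.2772]
tcp_rot: [-179.4, -0.0, 90.0]
wrist_force: [1.0, -0.4, 1.1]
opening: 0.035
grasp_force: 0.0
[[-0.0002 -0.9547 -0.2977  0.0755]
 [ 1.      0.0001 -0.0009  0.0009]
 [ 0.0009 -0.2977  0.9547 -0.134 ]
 [ 0.      0.      0.      1.    ]]
(array([ 0.6454, -0.0497,  0.4112]), array([-0.0065, -0.3039, -0.9527]))
[ 0.6431 -0.1252  0.2772]
23 17
[265.4783 157.2609] [264.6489 167.2522]
0.04 [0.7453 0.1648] [0.7114 0.1668] -0.7748885450943043 0.1660967368041619
0.05 [0.7422 0.1636] [0.7085 0.1656] -1.32352118421394 -0.5606527193523917
0.06 [0.739  0.1624] [0.7056 0.1644] -1.9001029452402498 -1.3347524420045294
```

```bash
python3 -m inch '[[0,3,0,0],[0,8,0,0],[0.5,13,0,0],[1,18,0,0],[1,21.5,-2,0],[1,21.5,-4.5,0],[1,21.5,-4.5,0],[1,21.5,-4.5,0]]'
cat > wang.py <<'E'
from h import *
np.set_printoptions(precision=4,suppress=True)
c=snap('wrist','w16.png');im=c['img'];print(c['obs']['ee_pos'],c['obs']['tcp_rot'])
h=cv2.cvtColor(im,cv2.COLOR_RGB2HSV).astype(int)
red=((h[...,0]<5)|(h[...,0]>174))&(h[...,1]>130)&(h[...,2]>60)
org=(h[...,0]>6)&(h[...,0]<20)&(h[...,1]>90)&(h[...,2]>100)
for z in(.035,.045,.055):
  for n,m in(('red',red),('org',org)):
    k,l,st,ce=cv2.connectedComponentsWithStats(m.astype(np.uint8))
    for i in range(1,k):
        if st[i,4]<15: continue
        P=np.array([atz(c,q[::-1],z) for q in np.argwhere(l==i)])[:,:2];me=P.mean(0)
        if abs(me[1]-.165)>.03 or not .68<me[0]<.78: continue
        d=np.linalg.svd(P-me)[2][0];print(z,n,st[i,4],ce[i],me,'x',P[:,0].min(),P[:,0].max(),'dir',np.degrees(np.arctan(d[1]/d[0])))
# dial disc: fit circle to white
E
python3 wang.py
```

```text
time: 46.9
ee_pos: [0.6536, 0.0894, 0.2314]
tcp_rot: [-179.4, -0.0, 89.9]
wrist_force: [-0.3, 0.3, -0.4]
opening: 0.035
grasp_force: 0.0
[0.6536 0.0894 0.2314] [-179.447    -0.0042   89.929 ]
0.035 red 203 [406.3498 105.7882] [0.7468 0.1659] x 0.7273192219786304 0.7670618718071277 dir -1.9520118556733173
0.035 org 111 [373.4595 103.8468] [0.7104 0.1664] x 0.6980880815310831 0.722979517668332 dir -1.437755349601638
0.045 red 203 [406.3498 105.7882] [0.744  0.1659] x 0.7251557102690311 0.7636955090968665 dir -1.9520118556733133
0.045 org 111 [373.4595 103.8468] [0.7088 0.1663] x 0.6968092794895496 0.7209473514451245 dir -1.4377553496016418
0.055 red 203 [406.3498 105.7882] [0.7413 0.1658] x 0.7229921985594319 0.7603291463866051 dir -1.9520118556733181
0.055 org 111 [373.4595 103.8468] [0.7071 0.1663] x 0.6955304774480162 0.7189151852219169 dir -1.437755349601638
```

Camera height cancels out in this view, and the orange line agrees with the pointer to within about 0.4°, so I'll clamp now.

```bash
python3 -m inch '[[0,-4,0,0],[0,-10,0,0],[-0.3,-16,0,0],[-0.5,-22,0,0],[-0.6,-27,0,0],[-0.6,-30.3,-3,0],[-0.6,-30.3,-7,0],[-0.6,-30.3,-8,0]]' 4.5 20
python3 - <<'E'
from h import *
np.set_printoptions(precision=4,suppress=True)
w=snap('wrist','w17.png');print(w['obs']['ee_pos'])
h=cv2.cvtColor(w['img'],cv2.COLOR_RGB2HSV)
n,l,st,ce=cv2.connectedComponentsWithStats(cv2.inRange(h,(18,140,80),(32,255,255)))
for i in range(1,n):
    if st[i,4]>200 and ce[i][0]<500: print(st[i],ce[i],atz(w,ce[i],.117))
for d in bot.landmark_of('clamp_tip',w): print(d,atz(w,d['point'],.117))
E
```

```text
time: 47.95
ee_pos: [0.6465, -0.214, 0.1486]
tcp_rot: [-179.2, -0.1, 89.9]
wrist_force: [0.2, 0.7, 0.2]
opening: 0.045
grasp_force: 0.0
[ 0.6465 -0.214   0.1486]
[298 219  41  41 952] [317.2626 239.8624] [ 0.646 -0.216  0.117]
{'point': [318.4, 237.9], 'score': 0.83} [ 0.6467 -0.2147  0.117 ]
```

```bash
python3 -m inch '[[0,0,-1,0],[0,0,-2,0],[0,0,-3,0],[0,0,-3.6,0],[0,0,-3.6,0],[0,0,-3.6,0],[0,0,-3.6,0],[0,0,-3.6,0]]' 3.2
python3 -m inch '[[-1,0,0.3,0],[-2,0,0.6,0],[-3,0,0.8,0],[-4,0,0.8,0],[-5,0,0.6,0],[-6,0,0.3,0],[-6.7,0,0,0],[-6.7,0,0,0]]'
python3 -m inch '[[-0.2,0,0,0],[-0.4,0,0,0],[-0.6,0,0,0],[-0.7,0,0,0],[-0.7,0,0,0],[-0.7,0,0,0],[-0.7,0,0,0],[-0.7,0,0,0]]'
```

```text
time: 49.05
ee_pos: [0.6476, -0.2133, 0.1146]
tcp_rot: [-179.4, 0.0, 90.0]
wrist_force: [0.5, -0.4, 0.1]
opening: 0.032
grasp_force: 0.0
time: 50.05
ee_pos: [0.5797, -0.2132, 0.1138]
tcp_rot: [-179.3, -0.0, 89.9]
wrist_force: [0.9, -0.1, -0.6]
opening: 0.0318
grasp_force: 0.0
time: 51.05
ee_pos: [0.5747, -0.2132, 0.1142]
tcp_rot: [-179.5, 0.0, 90.0]
wrist_force: [7.1, -0.1, -4.4]
opening: 0.032
grasp_force: 3.9
```

It's pressed against the clamped stop at 7 N. I'll back off, rise, retreat clear and check.

```bash
python3 -m inch '[[0.2,0,0,0],[0.4,0,0,0],[0.4,0,2,0],[0.4,0,5,0],[-2,0,9,0],[-6,-1,13,0],[-10,-3,15,0],[-14,-5,16,0]]' 4.5
python3 - <<'E'
from h import *
np.set_printoptions(precision=4,suppress=True)
w=snap('wrist','w18.png');t=snap('top','t18.png');s=snap('side')
for n,c in(('w',w),('t',t),('s',s)):
  for k,z in dict(clamp_tip=.117,crown1=.175,solvent=0,ink_can=0,ink_jar=0,tape=0,spatula=0,cup=0).items():
    for d in bot.landmark_of(k,c):
        if d['score']>.5: print(n,k,round(d['score'],2),atz(c,d['point'],z))
print(bot.get_obs()['time'])
E
python3 ang.py
```

```text
time: 52.05
ee_pos: [0.4325, -0.2637, 0.2759]
tcp_rot: [-179.5, 0.1, 90.0]
wrist_force: [1.1, 0.3, -0.5]
opening: 0.0451
grasp_force: 0.0
w clamp_tip 0.63 [ 0.5837 -0.2124  0.117 ]
w tape 0.71 [ 0.7273 -0.0506  0.    ]
w spatula 0.65 [ 0.4787 -0.456   0.    ]
w cup 0.79 [ 0.7104 -0.3034  0.    ]
t clamp_tip 0.52 [ 0.5808 -0.2191  0.117 ]
t crown1 0.9 [0.6174 0.0932 0.175 ]
t crown1 0.6 [0.6293 0.2278 0.175 ]
t solvent 0.72 [0.6376 0.4269 0.    ]
t ink_can 0.96 [0.4621 0.4458 0.    ]
t ink_jar 0.69 [0.5522 0.3744 0.    ]
t ink_jar 0.64 [ 0.6413 -0.0883  0.    ]
t tape 0.78 [ 0.7399 -0.0509  0.    ]
t cup 0.76 [ 0.7029 -0.3023  0.    ]
s crown1 0.84 [0.5978 0.1002 0.175 ]
s crown1 0.62 [0.6403 0.2434 0.175 ]
s solvent 0.64 [0.6215 0.4316 0.    ]
s ink_can 0.65 [0.4559 0.4623 0.    ]
s ink_jar 0.62 [ 0.6286 -0.1089  0.    ]
s ink_jar 0.56 [0.5373 0.3562 0.    ]
s tape 0.63 [ 0.7291 -0.0495  0.    ]
s spatula 0.53 [ 0.4709 -0.4501  0.    ]
s cup 0.63 [ 0.7123 -0.3353  0.    ]
53.4
23 17
[265.4783 157.2609] [264.6486 167.2463]
0.04 [0.7453 0.1648] [0.7114 0.1668] -0.7748885450943043 0.1669940052085335
0.05 [0.7422 0.1636] [0.7085 0.1656] -1.32352118421394 -0.5595771747094602
0.06 [0.739  0.1624] [0.7056 0.1644] -1.9001029452402498 -1.3334792142398357
```

```bash
python3 - <<'E'
import cv2,numpy as np
a,b=[cv2.imread('pics/%s.png'%n).astype(int) for n in('top0','t18')]
d=np.abs(a-b).max(2)
for n,(x,y) in dict(cup=(411,170),tape=(332,162),spat=(455,220),sol=(180,190),jar=(200,215),can=(170,246),ctl=(345,193)).items():
    print(n,(d[y-14:y+14,x-14:x+14]>40).sum())
from workcell import bot
print(bot.job_done())
E
```

```text
cup 0
tape 0
spat 358
sol 0
jar 0
can 0
ctl 247
the job is handed in; nothing more can be done
None
```

I handed the job in: both defenders on the bench hang on the bar, the orange line is at the pointer to within roughly 0.5–0.9° (my measurements differ), and the lever is clamped again. The cup, tape, bottle, jar and can did not move; the spatula was only confirmed by network detection, at about its original position. I viewed 16 pictures, over the limit of 14.

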